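# Unlock a table microtome and hold its feed lever at four clicks

### The arm

A 6-joint arm with a two-finger parallel gripper is mounted at the origin on a cart in front of the work surface, level with it; the furniture and walls round the work are solid. World frame = base frame: x ahead of the robot, y to its left, z up, the work surface at z = 0. Lengths are in mm, angles in rad, forces in N, time in s.
With the tool pointing down it reaches from about 350 to 875 mm from the base axis. Payload 4.2 kg.
Tool frame: the origin (TCP) lies between the finger pads; the fingertips stand 25 mm ahead of it and the grasp point (between the pads) lies 6 mm ahead of it; z points along the fingers, y is the line along which they close (so a half turn about z gives the same grasp; the last joint's range is limited). The gripper opens to 85 mm and grips with 20 to 120 N. Pads are 22 mm wide; open, the fingers measure 114 mm over their backs; the gripper's body (76 mm by 85 mm) begins 54 mm behind the grasp point. The pads swing forward as they close: fully open they stand 13 mm farther back than shut.
Start: joints at [1.486, 0.385, 0.008, 0, -1.194, -0.259], TCP at [210.634, 588.415, 256.312] pointing down, gripper open.
Joint ranges: [-3.14, 3.14], [-1.21, 2.06], [-1.07, 1.41], [-3.16, 2.05], [-2.99, -0.16], [-3.1, 3.1]. Speed limits (rad/s): [2.79, 2.79, 3.14, 3.14, 3.14, 3.14].

### API

Orientations are given as a unit quaternion [x, y, z, w].
In Python, from bench import arm gives the robot as it stands.
- The arm moves only by the shell command python3 -m pendant 'ROWS'. ROWS is JSON, a list of rows, each a list of 7 numbers: the shift along the tool's x, y, z in m, then the turn, a rotation vector about the tool's x, y, z in degrees, then the finger opening in m, from 0 to 0.0854. In form: [[x, y, z, wx, wy, wz, fingers], ...]. A call has 1 to 12 rows; each row shifts and turns the commanded pose from where the row before left it, along the tool's axes as they then stand; what a row does not reach is not made up. A row lasts 1/10 s, in which the tool goes at most 50 mm and 8.59 degrees, less where a joint would pass 70% of its speed; a pose out of reach is approached as far as the arm can. A call is refused whole if a number of a shift passes 0.05 or a number of a turn 8.59, either way. A call with a gripper value outside its range is refused whole. The fingers move at their own pace and stop on an object; the grip force is fixed at half the most. Time passes only in rows, so rows that do not move let the fingers close. It gives the time, the measured TCP pose, the force, the opening and the grip force at its end, in the units of the state.
- arm.read_state(): the state, without advancing time (a new reading comes with each control period).
- arm.get_image(name): name is "side" or "top" or "wrist"; returns a dict with "image" (480x640x3 uint8, red, green, blue), "fx", "fy", "cx", "cy" (pixels), "k1" (the pictures are not rectified: a ray, as slopes to the right and down, at radius r is drawn at 1 + k1 r^2 times it, then the intrinsics apply), "xyz" and "rotation" of the camera in the world. Camera axes: x right, y down, z forward; pixel columns grow to the right and rows downward; lengths in mm; the calibration is good to about 2 mm. A picture is of the moment at which its call begins. There is no depth.
- arm.job_done(): hands the job in; it is judged then, once.
The state is a dict: "clock": time; "joints": joint angles; "joint_vel": joint speeds; "joint_efforts": joint torques, N m; "position": TCP position; "ee_rot": TCP orientation; "contact_force": force on the tool from outside, world axes, zero at the start; "wrist_torque": the same for the moment, N m; "gripper_width": finger opening in mm; "grasp_force": force on a finger pad.
Only numpy, scipy, OpenCV 4.12 (cv2) and the standard library are available. Lean on these libraries where they do the work, as an engineer would, in place of code of your own. Each camera call takes 0.05 s, during which the arm holds its last target. There are 200 camera calls.

### The job

Make the table microtome ready for a 40 micrometre section. Its feed is locked: press the black lock knob down, turn it anticlockwise from the red dot to the green dot and let it spring up again; then draw the feed lever clockwise, from right to left across the front, over exactly four clicks of its ratchet, counting them by feel. Finish while still holding the lever there against its return spring, because if it slips back it turns the feed wheel and feeds the specimen too early; leave the bottles, the slide box and the pen where they are.

Things in the scene. Friction and masses are not known exactly. Their poses are not given: they have to be found in the camera images.
- microtome: Table microtome, fixed, 102 mm high: white base 182 x 118 x 20 mm, steel column, brass ratchet wheel 90 mm across at z 32 to 42 mm, flat feed lever above it, round cutting plate 65 mm across on top (z 87 mm). Origin on the worktop under the column's axis, z up; front (-x) faces the robot. Base: x -64 to +118 mm, y -59 to +59 mm. Lock knob at x +86 mm, y 0; the lever sweeps across the front.
- lock_grip (a point): On the lock knob's axis at grip height, 88 mm above the worktop when up. Black bar grip 39 mm long, 14 mm wide, z 65 to 94 mm, on a disc 39 mm across with its top at z 65 mm (all 7 mm lower when pressed). x axis: along the bar to its end with the white pointer line (at the red dot when locked, green dot when free), z up; pinch across the bar, along y.
- lock_press (a joint): How far the lock knob is pressed down, m: 0 up (spring 3 N), 0.007 fully down (6.5 N). A bayonet pin lets the knob turn only while it is down by more than 4.5 mm.
- lock_turn (a joint): Turn of the lock knob, rad, anticlockwise from above positive: 0 locked (red dot), 1.22 = 70 degrees, against a stop, free (green dot). At either end it springs up into a notch; in between it stays down. While locked, a steel arm under the knob blocks the feed lever's tail after 4 degrees of swing.
- lever_grip (a point): Middle of the feed lever's black upright handle, 82 mm above the worktop, 105 mm from the column's axis; it moves on a level circle about that axis. Handle: round, spins freely on its pin, 15 to 19 mm thick, z 58 to 102 mm; the lever's flat steel arm under it has its top at z 55 mm. x axis: along the arm, outward from the column; z up.
- feed_lever (a joint): Swing of the feed lever from its rest stop, rad, clockwise from above positive, 0 to 1.40. A return spring pulls it back with 7.5 N at the handle at rest, 9.5 N at 0.9 rad. Its pawl clicks over the ratchet wheel every 12 degrees (0.209 rad, 22 mm at the handle); the first click falls between 3 and 12 degrees from rest, differently each time.
- feed_wheel (a joint): Turn of the brass ratchet wheel, rad, anticlockwise positive; starts from 0 to 0.11. A click: climbing a tooth, the pawl adds 2.5 to 4.5 N at the handle; as it drops behind the tooth that force vanishes within 2 degrees, stays low for about 5, then climbs again. Drawing forward leaves the wheel still (brake); moving the lever back makes the pawl turn it: clicks cannot be undone.
- wheel_mark (a point): A point fixed on the top face of the ratchet wheel, 36.5 mm from its axis, z 40.5 mm; not painted. x axis: radially outward, z up. After the fourth click and before the fifth, the lever's arm (x of lever_grip) points along this x axis within 6 degrees.
- dropper_brown: Loose brown dropper bottle with a black cap, 29 x 29 x 70 mm, standing to the left of the microtome; origin at the centre of its foot. Leave alone.
- dropper_red: Loose white bottle with a red cap, 27 x 27 x 66 mm, standing beside the brown one; origin at the centre of its foot. Leave alone.
- slides: Loose blue box for microscope slides, 63 x 86 x 31 mm, behind the bottles; origin at the centre of its underside. Leave alone.
- ball_pen: Loose white pen, 11 x 145 x 9 mm, lying to the right of the microtome; origin at the centre of its underside. Leave alone.

How it is judged (in metres and radians):
On the way, in this order (a step that is already met when the one before it is completed fails the run):
1. the lock knob has been pressed, turned to the green dot and has sprung up there (value of joint lock_turn above 1.12 rad and value of joint lock_press below 0.0015 m), for 0.2 s.
2. the feed lever has been drawn over the fourth click and not the fifth (all of step 1 and angle between the x axis of lever_grip and the x axis of wheel_mark, either way round below 0.105 rad), for 0.1 s.
At the end, for the whole second after the job is handed in: Lock knob up (under 1.5 mm down) at the green dot (over 1.12 rad); feed lever between its 4th and 5th click (arm within 6 degrees of the x axis of wheel_mark), still (under 0.05 rad/s), held by the fingers with over 3 N on the lever or its handle (all of step 2 and contact force between the fingers and feed_lever above 3 N and velocity of joint feed_lever between -0.05 and 0.05 rad/s); the arm keeps its last pose, push and grip.
It fails at once if the lever slips back and the feed wheel is turned (its mark moves more than 3 mm) (distance of wheel_mark from where it was at the start of the episode above 0.003 m).
It fails at once if a bottle, the slide box or the pen is shifted by more than 15 mm (distance of any of dropper_brown, dropper_red, slides, ball_pen from where it was at the start of the episode above 0.015 m).
It fails at once if a bottle is tipped over (angle between any of dropper_brown, dropper_red's own z axis and vertical above 0.5 rad).
It also fails if it takes over 67 s, if anything falls off the work surface, if the arm or the gripper's body presses on something with over 40 N, if the wrist force passes 120 N, or if a joint passes its speed limit or range.

## Working session

There is one attempt and no reset: what is moved stays moved. The work goes in short steps, Python scripts to look and compute and a shell command to move; the robot and the scene stay as the last step left them, time stands still between calls to the robot, and variables do not carry over. Pictures are saved under pics/ and viewed, at most 10 in all, crops included, and the job is handed in when it is done.

```bash
ls; mkdir -p pics; python3 - <<'E'
from bench import arm
import cv2,json,numpy as np
for n in ["side","top","wrist"]:
    d=arm.get_image(n); cv2.imwrite(f"pics/{n}0.png",d["image"][:,:,::-1])
    print(n,{k:np.round(v,4).tolist() for k,v in d.items() if k!="image"})
print(arm.read_state())
E
```

```text
pics
side {'fx': 562.6041, 'fy': 562.6041, 'cx': 316.362, 'cy': 240.7595, 'k1': -0.1378, 'xyz': [151.1425, -204.7439, 552.9498], 'rotation': [0.8493, -0.2567, 0.128, -0.4432]}
top {'fx': 470.9069, 'fy': 470.9069, 'cx': 310.9078, 'cy': 246.1803, 'k1': -0.0439, 'xyz': [451.0198, 371.0109, 923.6843], 'rotation': [0.7079, -0.7052, 0.0247, -0.0306]}
wrist {'fx': 365.7201, 'fy': 365.7201, 'cx': 322.3142, 'cy': 249.6527, 'k1': -0.0724, 'xyz': [279.6055, 563.1331, 373.8209], 'rotation': [-0.5697, 0.8086, 0.1197, -0.0858]}
{'clock': 0.15, 'joints': array([ 1.48561943e+00,  3.85419981e-01,  6.94289070e-03, -3.56010790e-04,
       -1.19400236e+00, -2.58621560e-01]), 'joint_vel': array([ 6.44390800e-05, -2.79708299e-03,  5.38008599e-03,  2.06583950e-03,
       -1.71023332e-04, -3.64505770e-05]), 'joint_efforts': array([ 1.89767663e-03, -3.92680120e+01,  1.88583183e+01,  4.18859169e+00,
       -3.40570106e-03, -2.08703348e-06]), 'position': array([210.50190936, 588.06549202, 255.44929249]), 'ee_rot': array([ 9.85250082e-01, -1.71118498e-01, -9.19504961e-05,  8.52729426e-04]), 'contact_force': array([-0.19167322, -0.36265907, -0.3760153 ]), 'wrist_torque': array([ 0.01407232, -0.04820661,  0.00049689]), 'grasp_force': 0.0, 'gripper_width': 85.45836784600016}
```

View pics/top0.png

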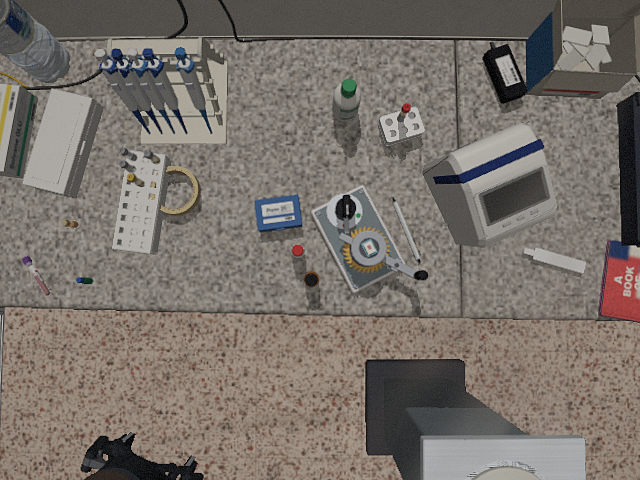

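View pics/side0.png

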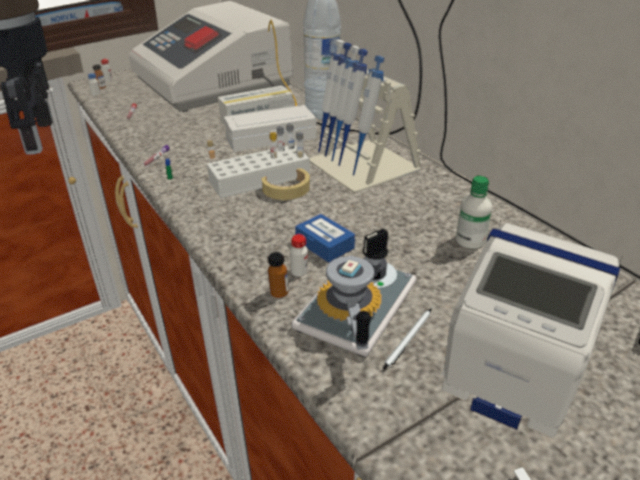

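The top view shows the cutting plate at about (368,248), the knob at (346,208) and the lever handle at (420,275). In the side view the knob is at (375,243) and the handle at (362,326). Next I'll zoom in and triangulate.

```bash
cat > h.py <<'E'
import numpy as np,cv2
from scipy.spatial.transform import Rotation as R
C={'side':dict(f=562.6041,c=(316.362,240.7595),k1=-.1378,xyz=[151.1425,-204.7439,552.9498],q=[.8493,-.2567,.128,-.4432]),
'top':dict(f=470.9069,c=(310.9078,246.1803),k1=-.0439,xyz=[451.0198,371.0109,923.6843],q=[.7079,-.7052,.0247,-.0306])}
def cam(d): return dict(f=d['fx'],c=(d['cx'],d['cy']),k1=d['k1'],xyz=d['xyz'],q=d['rotation'])
def rot(c):
    q=np.array(c['q']); return q if q.shape==(3,3) else R.from_quat(q).as_matrix()
def ray(c,u,v):
    K=np.array([[c['f'],0,c['c'][0]],[0,c['f'],c['c'][1]],[0,0,1]])
    p=cv2.undistortPoints(np.array([[[u,v]]],float),K,np.array([c['k1'],0,0,0]))[0,0]
    d=rot(c)@[p[0],p[1],1]; return np.array(c['xyz'],float),d/np.linalg.norm(d)
def onz(c,u,v,z):
    o,d=ray(c,u,v); return o+d*(z-o[2])/d[2]
def tri(*rs):
    A=sum(np.eye(3)-np.outer(d,d) for o,d in rs); b=sum((np.eye(3)-np.outer(d,d))@o for o,d in rs)
    p=np.linalg.solve(A,b); return p,[np.linalg.norm(np.cross(d,p-o)) for o,d in rs]
def proj(c,p):
    q=rot(c).T@(np.array(p,float)-c['xyz']); x,y=q[:2]/q[2]; s=1+c['k1']*(x*x+y*y); return c['f']*x*s+c['c'][0],c['f']*y*s+c['c'][1]
E
python3 - <<'E'
import cv2,numpy as np
from h import *
t=cv2.imread('pics/top0.png');s=cv2.imread('pics/side0.png')
a=cv2.resize(t[178:302,305:435],None,fx=4,fy=4,interpolation=2)[:,:400*2]
b=cv2.resize(s[220:360,285:425],None,fx=3.5,fy=3.5,interpolation=2)
a=cv2.resize(t[180:300,310:430],(400,400),interpolation=2); b=cv2.resize(s[225:355,290:420],(400,400),interpolation=2)
cv2.imwrite('pics/z0.png',np.hstack([a,b]))
for n,u,ss in(('knob',(346,208),(375,243)),('plate',(368,248),(350,268)),('handle',(420,275),(362,320))):
    p,r=tri(ray(C['top'],*u),ray(C['side'],*ss)); print(n,p.round(1),np.round(r,1))
E
```

```text
knob [588.4 314.1  75.1] [1.1 1.1]
plate [514.7 275.7  85.5] [1. 1.]
handle [466.4 183.9  86.3] [0.5 0.5]
```

View pics/z0.png

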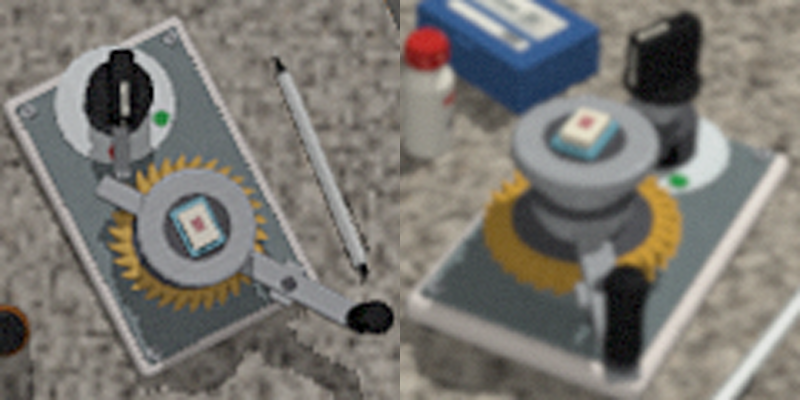

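The crop shows the bar pointing roughly along -x, with its white pointer at the near end towards the red dot. The green dot is to the right and the lever handle is at lower right. The lengths check out: knob to column is about 83 mm against 86, and handle to column about 104 against 105. Moving over it for wrist views.

```bash
python3 -m pendant '[[0.0295,0.0158,0,0,0,0,0.0854],[0.0295,0.0158,0,0,0,0,0.0854],[0.0295,0.0158,0,0,0,0,0.0854],[0.0295,0.0158,0,0,0,0,0.0854],[0.0295,0.0158,0,0,0,0,0.0854],[0.0295,0.0158,0,0,0,0,0.0854],[0.0295,0.0158,0,0,0,0,0.0854],[0.0295,0.0158,0,0,0,0,0.0854],[0.0295,0.0158,0,0,0,0,0.0854],[0.0295,0.0158,0,0,0,0,0.0854],[0.0295,0.0158,0,0,0,0,0.0854],[0.0295,0.0158,0,0,0,0,0.0854]]'
python3 -m pendant '[[0,0,0,0,0,-6.6,0.0854],[0,0,0,0,0,-6.6,0.0854],[0,0,0,0,0,-6.6,0.045],[0,0,0,0,0,0,0.045],[0,0,0,0,0,0,0.045]]'
cat > snap.py <<'E'
import sys,cv2,pickle,numpy as np
from bench import arm
n,k=sys.argv[1:]; d=arm.get_image(k); cv2.imwrite(f'pics/{n}.png',d['image'][:,:,::-1]); pickle.dump(d,open(f'pics/{n}.pkl','wb'))
s=arm.read_state(); print(s['clock'],s['position'].round(1),s['ee_rot'].round(4),np.round(d['xyz'],1))
E
python3 snap.py w1 wrist
```

```text
clock: 1.35
position: [480.6, 289.4, 256.1]
ee_rot: [0.985, -0.171, -0.0, 0.0]
contact_force: [0.9, -0.2, 0.6]
gripper_width: 85.4
grasp_force: 0.0
clock: 1.85
position: [479.9, 290.5, 256.1]
ee_rot: [1.0, -0.0, -0.0, 0.0]
contact_force: [1.8, 0.3, -0.1]
gripper_width: 45.5
grasp_force: 0.0
1.9 [479.9 290.6 256.1] [ 1.e+00 -1.e-04 -2.e-04  1.e-04] [553.3 290.4 374.5]
```

View pics/w1.png

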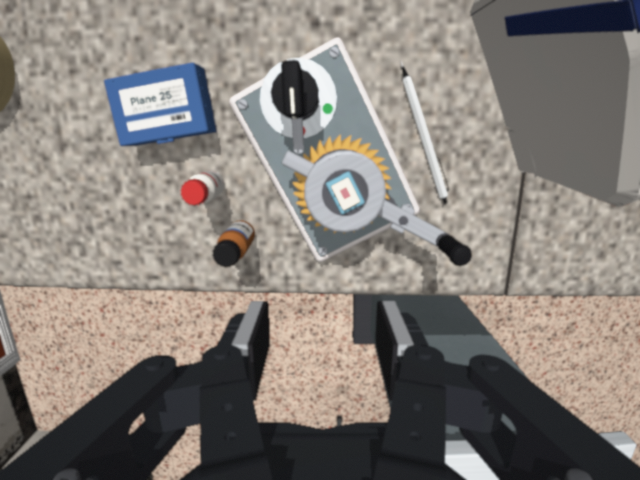

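The wrist view shows the knob bar at about x 292, y 62–118, the plate centre at (344,191), the handle top at (458,254) and the green dot at (328,108). I'll put the camera directly over the knob, which also gives the second view.

```bash
python3 -m pendant '[[0.0175,-0.012,0.025,0,0,0,0.045],[0.0175,-0.012,0.025,0,0,0,0.045],[0,0,0,0,0,0,0.045],[0,0,0,0,0,0,0.045]]'
python3 snap.py w2 wrist; python3 - <<'E'
import cv2,numpy as np
a=cv2.imread('pics/w2.png'); 
print(a.shape)
E
```

```text
clock: 2.3
position: [514.8, 314.6, 205.5]
ee_rot: [1.0, 0.001, -0.001, 0.001]
contact_force: [0.9, 0.5, 0.0]
gripper_width: 45.2
grasp_force: 0.0
2.35 [515.  314.7 206.7] [1.e+00 7.e-04 2.e-04 1.e-04] [588.4 314.7 324. ]
(480, 640, 3)
```

View pics/w2.png

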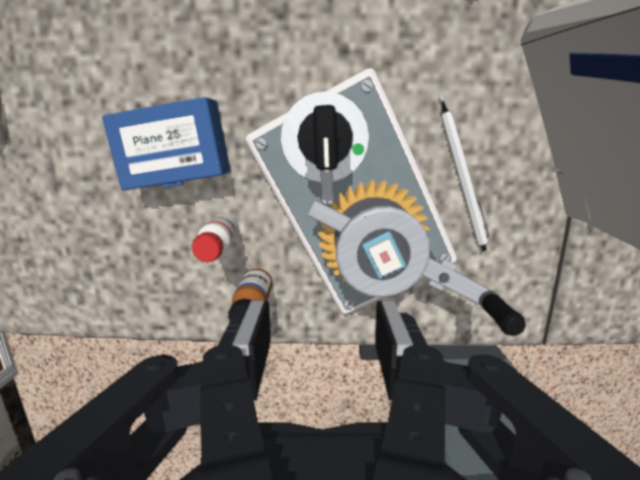

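The pointer line runs from about (326,140) to (326,168), the green dot is at (358,149), the plate centre at (384,253) and the handle top at (512,322). Now the masks in both wrist views.

```bash
python3 - <<'E'
import cv2,pickle
from h import *
def comp(m,near):
    n,l,st,c=cv2.connectedComponentsWithStats(m.astype(np.uint8))
    ys,xs=np.nonzero(m); i=np.argmin(np.hypot(xs-near[0],ys-near[1])); k=l[ys[i],xs[i]]; return l==k
res={}
for n,kn,gr,pl,red,hd in(('w1',(292,80),(328,108),(344,191),(345,193),(460,254)),('w2',(320,120),(358,149),(384,253),(385,257),(512,322))):
    d=pickle.load(open(f'pics/{n}.pkl','rb')); c=cam(d); im=d['image'].astype(int); mx=im.max(2); r,g,b=im[...,0],im[...,1],im[...,2]
    K=comp(mx<60,kn); ys,xs=np.nonzero(K); print(n,'knobblack bbox',xs.min(),xs.max(),ys.min(),ys.max())
    H=comp(mx<60,hd); cnt=cv2.findContours(H.astype(np.uint8),0,1)[0][0]; rc=cv2.minAreaRect(cnt); print('handle',np.round(cv2.boxPoints(rc)).tolist())
    G=comp((g>r+40)&(g>b+40),gr); gc=np.argwhere(G).mean(0)[::-1]
    hull=cv2.convexHull(np.argwhere(K)[:,::-1].astype(np.int32)); M=np.zeros(mx.shape,np.uint8); cv2.fillPoly(M,[hull],1)
    P=(M>0)&(mx>110); P=cv2.morphologyEx(P.astype(np.uint8),cv2.MORPH_OPEN,np.ones((2,2))); P=comp(P,(kn[0]+3,kn[1]+28))
    pts=np.argwhere(P)[:,::-1]; print('pointer px',pts.min(0),pts.max(0),len(pts)); 
    e=[pts[pts[:,1]==y].mean(0) for y in(pts[:,1].min(),pts[:,1].max())]
    sat=im.max(2)-im.min(2)
    D=comp((sat>90)&(r>g+60),red) ; dc=np.argwhere(D).mean(0)[::-1]
    res[n]=(c,gc,e[0],e[1],pts.mean(0),dc); print('green',gc,'specimen red',dc)
for i,nm in enumerate(['green','ptr in','ptr out','ptr mid','specred'],1):
    p,q=tri(*[ray(res[n][0],*res[n][i]) for n in res]); print(nm,p.round(1),np.round(q,1))
c=res['w2'][0]; p=[onz(c,*res['w2'][i],94) for i in(2,3)]; dd=p[1]-p[0]; print('ptr',p,'len',np.linalg.norm(dd),'ang',np.degrees(np.arctan2(dd[1],dd[0])))
print('cam fwd',rot(c)[:,2])
im=cv2.imread('pics/w2.png'); z=cv2.resize(im[70:350,240:540],(800,747),interpolation=2)[:600]
cv2.imwrite('pics/z2.png',z)
E
```

```text
w1 knobblack bbox 272 317 62 118
handle [[433.0, 246.0], [446.0, 230.0], [474.0, 253.0], [461.0, 268.0]]
pointer px [290  88] [295 114] 129
green [327.22368421 108.30263158] specimen red [231.08433735 236.03614458]
w2 knobblack bbox 299 351 106 169
handle [[477.0, 304.0], [493.0, 288.0], [528.0, 324.0], [512.0, 340.0]]
pointer px [324 138] [330 168] 158
green [357.7184466  148.83495146] specimen red [246.15503876 293.37209302]
green [580.4 285.8  21.3] [0. 0.]
ptr in [588.6 311.9  95.5] [0.1 0.1]
ptr out [570.8 311.1  95.4] [0. 0.]
ptr mid [580.1 311.5  95.3] [0. 0.]
specred [466.8 375.5  48.8] [0.9 0.9]
ptr [array([588.64248196, 311.78091507,  94.        ]), array([570.72048223, 311.07308548,  94.        ])] len 17.935972153900813 ang -177.73827801595334
cam fwd [-0.29272373 -0.00236711 -0.95619413]
```

View pics/z2.png

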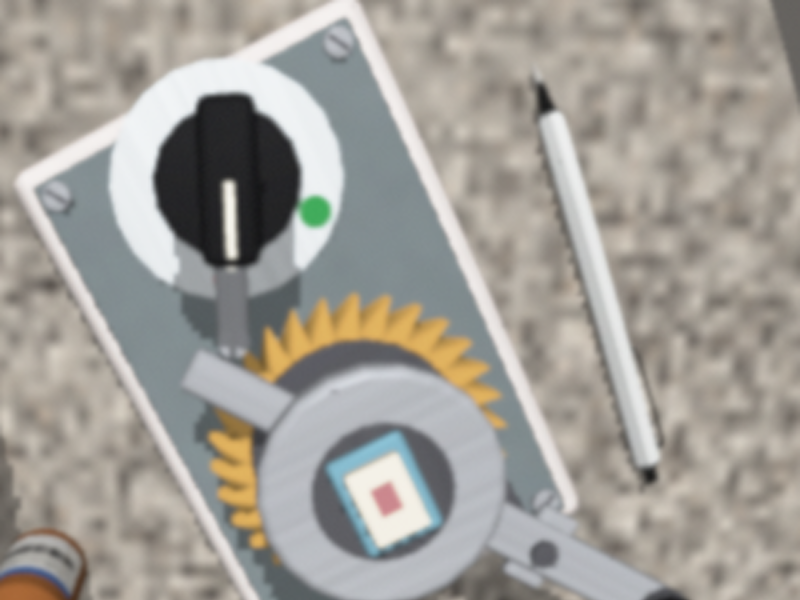

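The crop shows the bar spanning crop (226,95) to (231,265) and the plate centred at (382,486). The tail sits next to the steel arm, so the feed is locked. Next are the knob and column axes and the handle.

```bash
python3 - <<'E'
import pickle
from h import *
d=pickle.load(open('pics/w2.pkl','rb')); c=cam(d); d1=pickle.load(open('pics/w1.pkl','rb')); c1=cam(d1)
a=onz(c,324.9,105.8,94.5);b=onz(c,326.5,169.3,94.5); print('bar',a,b,np.linalg.norm(a-b),(a+b)/2)
print('disc',onz(c,299,140,65),onz(c,351,140,65))
P=[]
for cc,n in((c1,'w1'),(c,'w2')):
    im=cv2.imread(f'pics/{n}.png'); hsv=cv2.cvtColor(im,cv2.COLOR_BGR2HSV)
    cir=cv2.HoughCircles(cv2.GaussianBlur(cv2.cvtColor(im,6),(3,3),0),3,2,200,param1=120,param2=30,minRadius=35 if n=='w1' else 42,maxRadius=45 if n=='w1' else 54)
    for u,v,r in cir[0]: print(n,u,v,r,onz(cc,u,v,87))
for nm,u1,u2 in(('plate',(344.5,191),(383.2,252.2)),('handletop',(460,255),(513,322))):
    p,q=tri(ray(c1,*u1),ray(c,*u2)); print(nm,p.round(1),np.round(q,1))
o=onz(c,383.2,252.2,87); print('col',o); h=onz(c,513,322,102); print(h,h-o,np.linalg.norm((h-o)[:2]),np.degrees(np.arctan2(*(h-o)[1::-1])))
E
```

```text
bar [607.14444062 312.82425873  94.5       ] [569.96686943 311.693323    94.5       ] 37.194768657717134 [588.55565502 312.25879086  94.5       ]
disc [587.33554924 330.17001811  65.        ] [587.42186554 294.67310213  65.        ]
w1 343.0 187.0 43.8 [516.86872284 274.09622772  87.        ]
w1 129.0 255.0 43.8 [460.80455688 453.30601207  87.        ]
w1 541.0 333.0 43.8 [385.92679037  90.17917798  87.        ]
w1 341.0 389.0 43.8 [328.36058495 272.60436287  87.        ]
w2 381.0 247.0 48.4 [517.77274324 274.38697898  87.        ]
w2 57.0 325.0 52.8 [455.73622002 515.29758155  87.        ]
w2 573.0 349.0 52.8 [435.45357221 119.30652061  87.        ]
w2 317.0 45.0 44.0 [642.20387404 317.55289901  87.        ]
plate [513.7 272.7  86.1] [0.2 0.2]
handletop [463.9 178.   94.9] [0.6 0.6]
col [514.08243115 272.70169881  87.        ]
[468.13680702 181.77701042 102.        ] [-45.94562413 -90.9246884   15.        ] 101.87393845636976 -116.80816216937829
```

The knob axis is at about (588.6, 312.2) with the bar top at z 95, and knob to column is 84 mm against 86. Going to the knob.

```bash
python3 -m pendant '[[0.037,0.0012,0,0,0,-2.2,0.045],[0.037,0.0012,0,0,0,0,0.045],[0,0,0.035,0,0,0,0.045],[0,0,0.035,0,0,0,0.045],[0,0,0.025,0,0,0,0.045],[0,0,0,0,0,0,0.045]]'
python3 -m pendant '[[0,0,0.014,0,0,0,0.04],[0,0,0,0,0,0,0.03],[0,0,0,0,0,0,0.0],[0,0,0,0,0,0,0.0],[0,0,0,0,0,0,0.0],[0,0,0,0,0,0,0.0]]'; python3 snap.py w3 wrist; python3 snap.py t3 top
python3 -c "
import cv2,numpy as np
a=cv2.imread('pics/w3.png')[0:480,100:540];b=cv2.imread('pics/t3.png')[170:300,300:430]
cv2.imwrite('pics/z3.png',np.hstack([a[:,:400],cv2.resize(b,(400,480))]))"
```

```text
clock: 2.95
position: [587.0, 312.4, 108.7]
ee_rot: [1.0, 0.02, -0.003, 0.002]
contact_force: [-0.1, -0.6, 0.2]
gripper_width: 44.9
grasp_force: 0.0
clock: 3.55
position: [589.4, 313.2, 98.3]
ee_rot: [1.0, 0.02, 0.0, 0.0]
contact_force: [0.2, -3.9, 2.3]
gripper_width: 13.0
grasp_force: 62.1
3.6 [589.4 313.3  98.1] [9.998e-01 2.010e-02 4.000e-04 2.000e-04] [662.6 316.2 216.9]
3.65 [589.4 313.3  98. ] [9.998e-01 2.010e-02 4.000e-04 2.000e-04] [451.  371.  923.7]
```

View pics/z3.png

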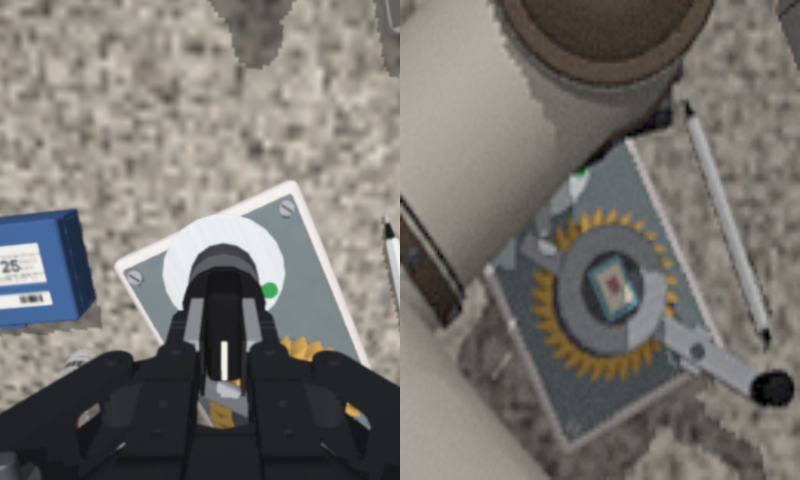

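The bar is held between the pads with an opening of 13 mm and about 62 N of grip. Pressing.

```bash
python3 -m pendant '[[0,0,0.003,0,0,0,0],[0,0,0.003,0,0,0,0],[0,0,0.002,0,0,0,0],[0,0,0,0,0,0,0],[0,0,0,0,0,0,0]]'
```

```text
clock: 4.15
position: [589.6, 313.4, 92.0]
ee_rot: [1.0, 0.02, 0.001, 0.0]
contact_force: [-1.2, -6.2, 11.5]
gripper_width: 12.3
grasp_force: 63.3
```

```bash
python3 -m pendant '[[0,0,0.001,0,0,-4,0],[0,0,0,0,0,-6,0],[0,0,0,0,0,-8,0],[0,0,0,0,0,-8,0]]';python3 -m pendant '[[0,0,0,0,0,-8,0],[0,0,0,0,0,-8,0],[0,0,0,0,0,-8,0],[0,0,0,0,0,-8,0]]';python3 -m pendant '[[0,0,0,0,0,-6,0],[0,0,0,0,0,-6,0],[0,0,0,0,0,0,0],[0,0,0,0,0,0,0]]'; python3 -c "
from bench import arm; s=arm.read_state();print(s['wrist_torque'],s['ee_rot'],s['joints'])"
```

```text
clock: 4.55
position: [589.6, 313.3, 91.9]
ee_rot: [0.969, 0.247, 0.001, 0.0]
contact_force: [-3.4, -7.0, 15.4]
gripper_width: 12.5
grasp_force: 63.8
clock: 4.95
position: [589.5, 313.1, 91.9]
ee_rot: [0.863, 0.505, 0.0, 0.001]
contact_force: [-3.2, -7.7, 14.6]
gripper_width: 12.1
grasp_force: 63.8
clock: 5.35
position: [589.6, 313.1, 91.9]
ee_rot: [0.807, 0.59, 0.0, 0.001]
contact_force: [-3.1, -7.2, 14.0]
gripper_width: 12.3
grasp_force: 63.8
[-2.10349652  1.05244969  0.03459779] [8.07275556e-01 5.90173916e-01 3.47161140e-04 8.97283282e-04] [ 0.73068325  0.5979612  -0.07575866  0.0023741  -0.89656504  2.1011806 ]
```

```bash
python3 -m pendant '[[0,0,0,0,0,-3,0],[0,0,0,0,0,0,0]]'; python3 -m pendant '[[0,0,-0.003,0,0,0,0],[0,0,-0.003,0,0,0,0],[0,0,-0.003,0,0,0,0],[0,0,0,0,0,0,0]]'; python3 -m pendant '[[0,0,0,0,0,0,0.03],[0,0,0,0,0,0,0.04],[0,0,0,0,0,0,0.04],[0,0,0,0,0,0,0.04],[0,0,-0.02,0,0,0,0.04],[0,0,-0.04,0,0,0,0.04],[0,0,-0.04,0,0,0,0.04]]'; python3 -m pendant '[[0,0.02,-0.02,0,0,8,0.045],[0,0.02,0,0,0,8,0.045],[0,0.02,0,0,0,8,0.045],[0,0.03,0,0,0,8,0.045],[0,0,0,0,0,0,0.045]]';python3 snap.py w4 wrist
```

```text
clock: 5.55
position: [589.6, 313.1, 91.9]
ee_rot: [0.793, 0.609, 0.001, 0.0]
contact_force: [-1.2, -7.2, 15.7]
gripper_width: 12.4
grasp_force: 66.7
clock: 5.95
position: [589.4, 312.9, 98.0]
ee_rot: [0.794, 0.609, 0.0, -0.0]
contact_force: [2.2, -5.8, 3.2]
gripper_width: 12.9
grasp_force: 64.7
clock: 6.65
position: [588.5, 313.9, 197.4]
ee_rot: [0.792, 0.611, -0.001, 0.0]
contact_force: [1.7, 0.7, 0.1]
gripper_width: 40.2
grasp_force: 0.0
clock: 7.15
position: [669.3, 270.2, 216.4]
ee_rot: [0.93, 0.367, -0.0, 0.0]
contact_force: [0.4, -0.6, -0.7]
gripper_width: 45.0
grasp_force: 0.0
7.2 [668.2 271.1 216.4] [ 9.297e-01  3.683e-01 -4.000e-04 -1.000e-04] [722.7 320.8 334.9]
```

View pics/w4.png

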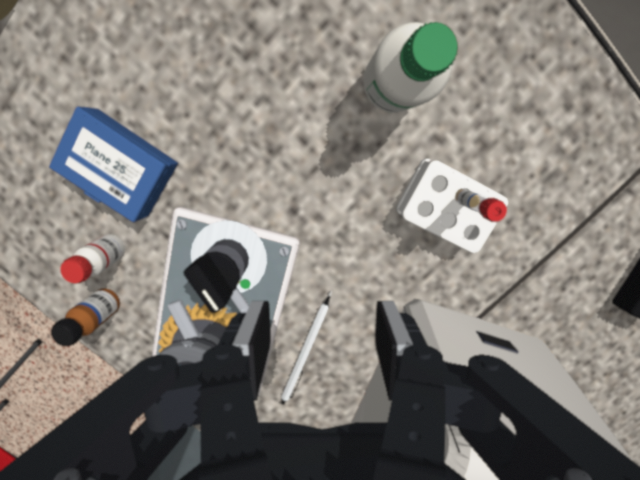

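The pointer line now runs from about (204,290) to (215,310) near the green dot. Checking its angle and height numerically.

```bash
python3 - <<'E'
import pickle
from h import *
d=pickle.load(open('pics/w4.pkl','rb')); c=cam(d); im=d['image'].astype(int)
m=(im.min(2)>130); sub=np.zeros_like(m); sub[284:316,196:222]=1; m&=sub
n,l,st,cen=cv2.connectedComponentsWithStats(m.astype(np.uint8)); print(st,cen)
k=1+np.argmax(st[1:,4]); p=np.argwhere(l==k)[:,::-1].astype(np.float32); vx,vy,x,y=cv2.fitLine(p,2,0,.01,.01).ravel(); t=(p-[x,y])@[vx,vy]
e=[onz(c,x+vx*s,y+vy*s,95.4) for s in(t.min(),t.max())]; dd=e[1]-e[0]; print(e,np.linalg.norm(dd),np.degrees(np.arctan2(dd[1],dd[0])))
E
```

```text
[[     0      0    640    480 307107]
 [   202    290     16     20     93]] [[319.53327668 239.48184835]
 [209.61290323 299.44086022]]
[array([588.98358965, 312.59235544,  95.4       ]), array([583.83505312, 296.02744562,  95.4       ])] 17.346575044094134 -107.26575737230495
```

The knob is turned 70.4°, up, and released. Now over the lever handle, with the tool's x axis pointing inward along the lever arm.

```bash
python3 -m pendant '[[-0.0285,-0.0082,0.001,0,0,0,0.045],[-0.0285,-0.0082,0.001,0,0,0,0.045],[-0.0285,-0.0082,0.001,0,0,0,0.045],[-0.0285,-0.0082,0.001,0,0,0,0.045],[-0.0285,-0.0082,0.001,0,0,0,0.045],[-0.0285,-0.0082,0.001,0,0,0,0.045],[-0.0285,-0.0082,0.001,0,0,0,0.045],[-0.0285,-0.0082,0.001,0,0,0,0.045],[0,0,0,0,0,-6.4,0.045],[0,0,0,0,0,-6.4,0.045],[0,0,0,0,0,-6.4,0.045],[0,0,0,0,0,0,0.045]]'; python3 snap.py w5 wrist; python3 -m pendant '[[0.02,0,-0.02,0,0,0,0.045],[0.02,0,-0.01,0,0,0,0.045],[0,0,0,0,0,0,0.045]]'; python3 snap.py w6 wrist
```

```text
clock: 8.4
position: [455.9, 163.9, 209.6]
ee_rot: [0.854, 0.52, 0.0, -0.0]
contact_force: [0.7, -0.4, 0.2]
gripper_width: 45.0
grasp_force: 0.0
8.45 [456.  163.9 209.5] [ 8.550e-01  5.186e-01  2.000e-04 -1.000e-04] [489.2 229.6 328.1]
clock: 8.75
position: [476.4, 201.2, 240.8]
ee_rot: [0.855, 0.519, 0.002, -0.0]
contact_force: [-0.7, 1.0, 0.2]
gripper_width: 45.1
grasp_force: 0.0
8.8 [475.1 199.9 239.5] [ 8.549e-01  5.187e-01  5.000e-04 -2.000e-04] [509.5 266.6 359.6]
```

View pics/w5.png

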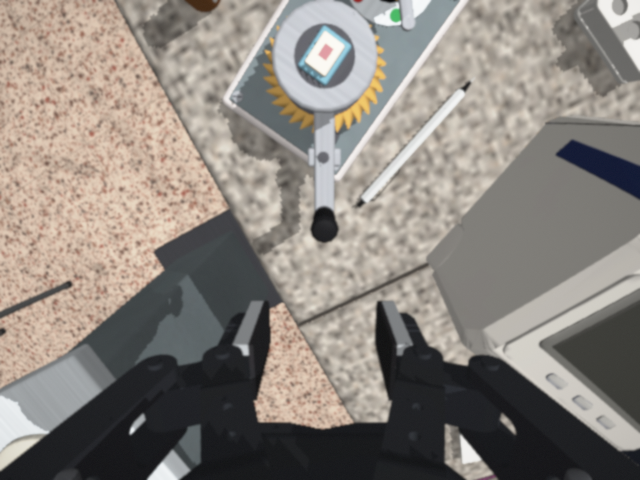

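The handle top is at about (324,228), with the arm in line with the tool's x axis and the plate at (326,54).

```bash
python3 - <<'E'
import pickle
from h import *
out=[]
for n in('w5','w6'):
    d=pickle.load(open(f'pics/{n}.pkl','rb')); c=cam(d); im=d['image'].astype(int)
    m=(im.max(2)<45).astype(np.uint8); N,l,st,ce=cv2.connectedComponentsWithStats(m)
    j=[k for k in range(1,N) if 250<st[k,4]<2500 and 270<ce[k,0]<380 and ce[k,1]<330]; 
    for k in j: print(n,st[k],ce[k].round(1))
    k=j[0] if len(j)==1 else min(j,key=lambda k:abs(ce[k,0]-324)+abs(ce[k,1]-(225 if n=='w5' else 290)))
    # outer (lower) round end = top face; circle of width
    w=st[k,2]; u=st[k,0]+w/2-.5; v=st[k,1]+st[k,3]-w/2-.5; out.append((c,u,v)); print(u,v,onz(c,u,v,102))
p,q=tri(*[ray(c,u,v) for c,u,v in out]); print('handle top',p.round(1),np.round(q,1))
for o in([514,272.7],[513.2,272.2]):
    e=p[:2]-o; print(np.hypot(*e),np.degrees(np.arctan2(e[1],e[0])))
E
```

```text
w5 [312 208  25  33 573] [323.5 225. ]
324.0 228.0 [465.09489998 180.93652808 102.        ]
w6 [312 252  20  32 505] [321.8 268. ]
321.5 273.5 [465.10840498 181.46298729 102.        ]
handle top [464.6 180.2  98.5] [0.1 0.1]
104.8145566798902 -118.10949502391728
103.99766815228196 -117.8505224260062
```

The handle is at (465, 181) with its top at about z 98–102 and a radius of about 104.5, which fits. Descending and gripping.

```bash
python3 -m pendant '[[-0.011,0,0.03,0,0,0,0.045],[-0.0105,0,0.03,0,0,0,0.045],[0,0,0.03,0,0,0,0.045],[0,0,0.025,0,0,0,0.045],[0,0,0.02,0,0,0,0.045],[0,0,0.01,0,0,0,0.045],[0,0,0.005,0,0,0,0.045],[0,0,0,0,0,0,0.045]]'; python3 -m pendant '[[0,0,0,0,0,0,0.03],[0,0,0,0,0,0,0.022],[0,0,0,0,0,0,0.022]]'; python3 -m pendant '[[0,0,0,0,0,0,0.0],[0,0,0,0,0,0,0.0],[0,0,0,0,0,0,0.0]]'; python3 -c "
from bench import arm; s=arm.read_state();print(s['contact_force'],s['position'],s['ee_rot'])"
```

```text
clock: 9.6
position: [464.8, 179.6, 89.1]
ee_rot: [0.855, 0.519, -0.0, 0.0]
contact_force: [-0.1, -0.3, -0.1]
gripper_width: 44.6
grasp_force: 0.0
clock: 9.9
position: [465.3, 180.1, 90.1]
ee_rot: [0.855, 0.519, 0.001, -0.0]
contact_force: [-0.3, -0.3, 0.5]
gripper_width: 21.7
grasp_force: 0.0
clock: 10.2
position: [465.5, 179.9, 90.0]
ee_rot: [0.855, 0.519, 0.001, 0.0]
contact_force: [0.6, -2.0, 5.1]
gripper_width: 16.1
grasp_force: 58.5
[ 0.60726824 -2.02416277  5.14427597] [465.51304579 179.92964695  90.01096805] [8.54820362e-01 5.18923609e-01 6.45988094e-04 1.37292826e-04]
```

Gripped, with an opening of 16.1 mm. Drawing in small steps and logging force against angle.

```bash
cat > feel.py <<'E'
import re,numpy as np
from h import *
t=open('log').read(); N=r'\[([^\]]*)\]'
f=lambda k:[np.fromstring(s,sep=',') for s in re.findall(k+': '+N,t)]
c=re.findall(r'clock: ([\d.]+)',t); w=re.findall(r'gripper_width: ([\d.]+)',t)
a0=-117.7
for cl,p,F,g in zip(c,f('position'),f('contact_force'),w):
    e=p[:2]-[514,272.7]; a=np.arctan2(e[1],e[0]); tang=np.array([np.sin(a),-np.cos(a)])
    print(cl,'swing',round((a0-np.degrees(a))%360 if abs(a0-np.degrees(a))>180 else a0-np.degrees(a),1),'r',np.hypot(*e).round(1),'Fback',round(-F[:2]@tang,1),'Frad',round(F[:2]@e/np.hypot(*e),1),'z',p[2],g)
E
R(){ :; }; >log
python3 -m pendant '[[0.00002,-0.00183,0,0,0,1,0],[0,0,0,0,0,0,0]]' >>log
python3 -m pendant '[[0.00002,-0.00183,0,0,0,1,0],[0,0,0,0,0,0,0]]' >>log
python3 -m pendant '[[0.00002,-0.00183,0,0,0,1,0],[0,0,0,0,0,0,0]]' >>log
python3 -m pendant '[[0.00002,-0.00183,0,0,0,1,0],[0,0,0,0,0,0,0]]' >>log
python3 -m pendant '[[0.00002,-0.00183,0,0,0,1,0],[0,0,0,0,0,0,0]]' >>log
python3 -m pendant '[[0.00002,-0.00183,0,0,0,1,0],[0,0,0,0,0,0,0]]' >>log
python3 -m pendant '[[0.00002,-0.00183,0,0,0,1,0],[0,0,0,0,0,0,0]]' >>log
python3 -m pendant '[[0.00002,-0.00183,0,0,0,1,0],[0,0,0,0,0,0,0]]' >>log
python3 -m pendant '[[0.00002,-0.00183,0,0,0,1,0],[0,0,0,0,0,0,0]]' >>log
python3 -m pendant '[[0.00002,-0.00183,0,0,0,1,0],[0,0,0,0,0,0,0]]' >>log
python3 -m pendant '[[0.00002,-0.00183,0,0,0,1,0],[0,0,0,0,0,0,0]]' >>log
python3 -m pendant '[[0.00002,-0.00183,0,0,0,1,0],[0,0,0,0,0,0,0]]' >>log
python3 -m pendant '[[0.00002,-0.00183,0,0,0,1,0],[0,0,0,0,0,0,0]]' >>log
python3 -m pendant '[[0.00002,-0.00183,0,0,0,1,0],[0,0,0,0,0,0,0]]' >>log
python3 -W ignore feel.py
```

```text
10.4 swing 0.2 r 104.5 Fback 9.0 Frad 2.8 z 90.1 15.7
10.6 swing 1.0 r 104.6 Fback 10.7 Frad 2.5 z 90.1 16.6
10.8 swing 2.0 r 104.5 Fback 11.4 Frad 3.1 z 90.2 16.2
11.0 swing 3.2 r 104.5 Fback 8.6 Frad 2.2 z 90.1 16.2
11.2 swing 4.4 r 104.5 Fback 7.6 Frad 3.0 z 90.1 16.3
11.4 swing 5.4 r 104.6 Fback 7.9 Frad 2.2 z 90.1 16.2
11.6 swing 6.4 r 104.6 Fback 8.3 Frad 3.3 z 90.1 16.3
11.8 swing 7.4 r 104.6 Fback 8.6 Frad 1.9 z 90.1 16.3
12.0 swing 8.4 r 104.7 Fback 8.3 Frad 2.2 z 90.1 16.2
12.2 swing 9.2 r 104.7 Fback 10.4 Frad 2.3 z 90.0 16.2
12.4 swing 10.2 r 104.7 Fback 9.7 Frad 1.7 z 90.1 16.2
12.6 swing 11.2 r 104.7 Fback 10.7 Frad 1.9 z 90.1 15.8
12.8 swing 12.1 r 104.7 Fback 10.7 Frad 2.0 z 90.0 16.4
13.0 swing 13.2 r 104.7 Fback 9.8 Frad 2.2 z 90.0 16.3
```

```bash
>log
python3 -m pendant '[[0.00002,-0.00183,0,0,0,1,0],[0,0,0,0,0,0,0]]' >>log
python3 -m pendant '[[0.00002,-0.00183,0,0,0,1,0],[0,0,0,0,0,0,0]]' >>log
python3 -m pendant '[[0.00002,-0.00183,0,0,0,1,0],[0,0,0,0,0,0,0]]' >>log
python3 -m pendant '[[0.00002,-0.00183,0,0,0,1,0],[0,0,0,0,0,0,0]]' >>log
python3 -m pendant '[[0.00002,-0.00183,0,0,0,1,0],[0,0,0,0,0,0,0]]' >>log
python3 -m pendant '[[0.00002,-0.00183,0,0,0,1,0],[0,0,0,0,0,0,0]]' >>log
python3 -m pendant '[[0.00002,-0.00183,0,0,0,1,0],[0,0,0,0,0,0,0]]' >>log
python3 -m pendant '[[0.00002,-0.00183,0,0,0,1,0],[0,0,0,0,0,0,0]]' >>log
python3 -m pendant '[[0.00002,-0.00183,0,0,0,1,0],[0,0,0,0,0,0,0]]' >>log
python3 -m pendant '[[0.00002,-0.00183,0,0,0,1,0],[0,0,0,0,0,0,0]]' >>log
python3 -m pendant '[[0.00002,-0.00183,0,0,0,1,0],[0,0,0,0,0,0,0]]' >>log
python3 -m pendant '[[0.00002,-0.00183,0,0,0,1,0],[0,0,0,0,0,0,0]]' >>log
python3 -m pendant '[[0.00002,-0.00183,0,0,0,1,0],[0,0,0,0,0,0,0]]' >>log
python3 -m pendant '[[0.00002,-0.00183,0,0,0,1,0],[0,0,0,0,0,0,0]]' >>log
python3 -m pendant '[[0.00002,-0.00183,0,0,0,1,0],[0,0,0,0,0,0,0]]' >>log
python3 -m pendant '[[0.00002,-0.00183,0,0,0,1,0],[0,0,0,0,0,0,0]]' >>log
python3 -m pendant '[[0.00002,-0.00183,0,0,0,1,0],[0,0,0,0,0,0,0]]' >>log
python3 -m pendant '[[0.00002,-0.00183,0,0,0,1,0],[0,0,0,0,0,0,0]]' >>log
python3 -W ignore feel.py
```

```text
13.2 swing 14.1 r 104.7 Fback 11.2 Frad 1.8 z 90.0 15.9
13.4 swing 15.1 r 104.8 Fback 12.0 Frad 1.0 z 90.0 16.4
13.6 swing 16.4 r 104.8 Fback 8.0 Frad 0.6 z 90.0 16.4
13.8 swing 17.4 r 104.7 Fback 8.6 Frad 0.5 z 90.0 16.3
14.0 swing 18.4 r 104.7 Fback 8.1 Frad 0.1 z 90.0 16.2
14.2 swing 19.4 r 104.8 Fback 8.6 Frad 1.0 z 90.0 16.3
14.4 swing 20.4 r 104.8 Fback 8.7 Frad 0.7 z 90.0 16.0
14.6 swing 21.2 r 104.9 Fback 10.4 Frad 0.4 z 90.0 15.8
14.8 swing 22.2 r 104.9 Fback 10.2 Frad -0.3 z 89.9 16.0
15.0 swing 23.1 r 104.9 Fback 11.3 Frad -0.4 z 90.0 16.0
15.2 swing 24.2 r 104.9 Fback 10.5 Frad -0.0 z 89.9 15.8
15.4 swing 25.1 r 105.0 Fback 12.5 Frad 0.4 z 90.0 16.1
15.6 swing 26.2 r 105.0 Fback 12.8 Frad -1.4 z 89.9 15.9
15.8 swing 27.0 r 105.0 Fback 11.5 Frad -0.5 z 89.9 16.8
16.0 swing 28.3 r 104.9 Fback 7.9 Frad -0.7 z 90.0 16.2
16.2 swing 29.4 r 104.9 Fback 8.3 Frad 0.0 z 90.0 16.1
16.4 swing 30.4 r 105.0 Fback 8.1 Frad -1.2 z 89.9 15.9
16.6 swing 31.3 r 105.0 Fback 8.6 Frad 0.4 z 90.0 15.9
```

Clicks felt at about 3.5°, 15.7° and 27.6°. The fourth is due near 39.7°, so the target is about 45.5°.

```bash
>log
python3 -m pendant '[[0.00002,-0.00183,0,0,0,1,0],[0,0,0,0,0,0,0]]' >>log
python3 -m pendant '[[0.00002,-0.00183,0,0,0,1,0],[0,0,0,0,0,0,0]]' >>log
python3 -m pendant '[[0.00002,-0.00183,0,0,0,1,0],[0,0,0,0,0,0,0]]' >>log
python3 -m pendant '[[0.00002,-0.00183,0,0,0,1,0],[0,0,0,0,0,0,0]]' >>log
python3 -m pendant '[[0.00002,-0.00183,0,0,0,1,0],[0,0,0,0,0,0,0]]' >>log
python3 -m pendant '[[0.00002,-0.00183,0,0,0,1,0],[0,0,0,0,0,0,0]]' >>log
python3 -m pendant '[[0.00002,-0.00183,0,0,0,1,0],[0,0,0,0,0,0,0]]' >>log
python3 -m pendant '[[0.00002,-0.00183,0,0,0,1,0],[0,0,0,0,0,0,0]]' >>log
python3 -m pendant '[[0.00002,-0.00183,0,0,0,1,0],[0,0,0,0,0,0,0]]' >>log
python3 -m pendant '[[0.00002,-0.00183,0,0,0,1,0],[0,0,0,0,0,0,0]]' >>log
python3 -m pendant '[[0.00002,-0.00183,0,0,0,1,0],[0,0,0,0,0,0,0]]' >>log
python3 -m pendant '[[0.00002,-0.00183,0,0,0,1,0],[0,0,0,0,0,0,0]]' >>log
python3 -W ignore feel.py
```

```text
16.8 swing 32.3 r 105.0 Fback 9.9 Frad -1.5 z 90.0 16.1
17.0 swing 33.2 r 105.1 Fback 9.9 Frad -1.5 z 89.9 16.1
17.2 swing 34.1 r 105.1 Fback 10.3 Frad -1.8 z 89.9 16.4
17.4 swing 35.1 r 105.1 Fback 10.5 Frad -1.7 z 89.9 16.1
17.6 swing 36.0 r 105.1 Fback 12.5 Frad -2.1 z 89.9 16.3
17.8 swing 36.8 r 105.1 Fback 12.6 Frad -3.0 z 89.9 16.4
18.0 swing 37.9 r 105.2 Fback 12.3 Frad -1.8 z 89.9 15.9
18.2 swing 38.8 r 105.2 Fback 12.5 Frad -3.1 z 89.8 15.8
18.4 swing 40.1 r 105.1 Fback 8.9 Frad -1.8 z 89.9 15.9
18.6 swing 41.2 r 105.1 Fback 9.4 Frad -1.6 z 89.9 16.1
18.8 swing 42.2 r 105.1 Fback 8.2 Frad -2.1 z 89.9 16.3
19.0 swing 43.2 r 105.1 Fback 8.3 Frad -2.1 z 89.9 15.8
```

The fourth click fell at about 39.5°. I'll go two more degrees to mid-tooth, settle, and check the scene.

```bash
>log
python3 -m pendant '[[0.00002,-0.00183,0,0,0,1,0],[0.00002,-0.00183,0,0,0,1,0],[0,0,0,0,0,0,0],[0,0,0,0,0,0,0],[0,0,0,0,0,0,0],[0,0,0,0,0,0,0]]' >>log
python3 -m pendant '[[0,0,0,0,0,0,0],[0,0,0,0,0,0,0],[0,0,0,0,0,0,0],[0,0,0,0,0,0,0],[0,0,0,0,0,0,0]]' >>log
python3 -W ignore feel.py; python3 snap.py w7 wrist; python3 snap.py s7 side; python3 -c "
import cv2,numpy as np
a=cv2.imread('pics/w7.png')[:,100:500];b=cv2.imread('pics/s7.png')[200:380,260:410]
cv2.imwrite('pics/z7.png',np.hstack([a,cv2.resize(b,(400,480))]))"
```

```text
19.6 swing 44.9 r 105.2 Fback 10.5 Frad -2.4 z 89.9 15.9
20.1 swing 44.9 r 105.2 Fback 10.1 Frad -3.1 z 89.8 16.3
20.15 [413.6 241.3  89.9] [ 9.897e-01  1.435e-01 -2.000e-04  1.600e-03] [483.9 262.6 208.3]
20.2 [413.6 241.2  89.9] [ 9.897e-01  1.435e-01 -2.000e-04  1.700e-03] [ 151.1 -204.7  552.9]
```

View pics/z7.png

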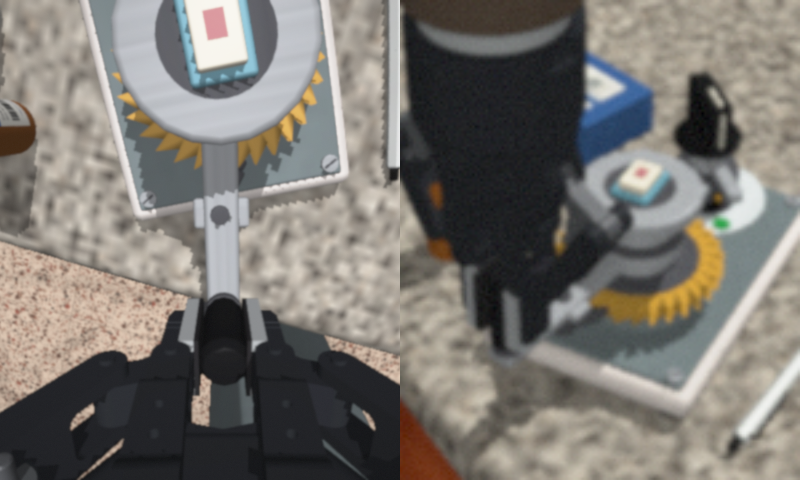

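The handle is centred between the pads at about (222,340), the knob is up at the green dot, and the bottles and pen have not moved. Handing in.

```bash
python3 -c "
from bench import arm; print(arm.job_done())"
```

```text
the job is handed in; nothing more can be done
None
```

The job is handed in, with no verdict returned: the lock knob is turned about 70° to the green dot and up, and the feed lever is held at about 45°, roughly midway between its fourth and fifth clicks, with the gripper still closed on the handle.

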